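# Set the sensor's stop bracket and clamp it

## Robot

A 6-joint arm with a two-finger parallel gripper is mounted at the origin on the work surface. World frame = base frame: x ahead of the robot, y to its left, z up, the work surface at z = 0. Lengths are in m, angles in rad, forces in N, time in s.
With the tool pointing down it reaches from about 0.3 to 0.85 m from the base axis. Payload 4.2 kg.
Tool frame: the origin (TCP) lies on the centre line of the jaws, within the pads' length; the fingertips stand env.nose_length ahead of it and the grasp point (between the pads) lies 5 mm behind it (env.nose_length is the distance from the TCP to the fingertips, in m); z points along the fingers, y is the line along which they close (so a half turn about z gives the same grasp; the last joint's range is limited). The gripper opens to 91 mm and grips with 3 to 60 N. Pads are 32 mm wide; open, the fingers measure 118 mm over their backs; the gripper's body (76 mm by 178 mm) begins 60 mm behind the grasp point.
Start: joints at [-1.326, 0.32, 1.565, -0, 1.257, -0.02], TCP at [0.15, -0.555, 0.228] pointing down, gripper open.
Joint ranges: [-3.11, 3.11], [-0.84, 2.01], [0.21, 2.61], [-1.34, 4.49], [0.05, 2.63], [-2.56, 2.56]. Speed limits (rad/s): [2.57, 2.57, 3.14, 3.14, 3.14, 3.14].

## Interface

Orientations are given as a 3x3 rotation matrix whose columns are the frame's x, y, z axes.
In Python, from bench import env, viewer gives the robot as it stands.
- The arm moves only by the tool send_rows, never from a script. Its argument "increments" is a list of rows, each a list of 5 numbers: the opening, from 0 (shut) to 1 (fully open), then the shift along the tool's x, y, z in cm, then the turn about the tool's z in rad. In form: [[fingers, x, y, z, spin], ...]. A call has 1 to 12 rows; each row is the pose to reach, as a shift and turn from the pose commanded when the call began, along the tool's axes at that moment; what a row does not reach only later rows make up. A row lasts 1/12 s, in which the tool goes at most 41.7 mm and 7.16 degrees, less where a joint would pass 70% of its speed; a pose out of reach is approached as far as the arm can. A call with a gripper value outside its range is refused whole. The fingers move at their own pace and stop on an object; "newtons" is the grip in N (left out, the last holds). Time passes only in rows, so rows that repeat a pose let the fingers close. It gives the time, the measured TCP pose, the force, the opening and the grip force at its end, in the units of the state.
- env.read_state(): the state, without advancing time (a new reading comes with each control period).
- viewer.snapshot(name): name is "scene" or "top"; returns (picture, depth): 400x640x3 uint8, red, green, blue; 400x640 float32, m along the optical axis (not along the pixel's ray), 0 where there is no reading.
- viewer.get_calibration(name): a dict with "fx", "fy", "cx", "cy" (pixels), "R" (3x3) and "t" (3): a world point X has camera coordinates R X + t. Camera axes: x right, y down, z forward; pixel columns grow to the right and rows downward; lengths in m; the calibration is good to about 2 mm. A picture is of the moment at which its call begins. get_calibration takes no time and is no camera call.
- env.close_job(): hands the job in; it is judged then, once.
The state is a dict: "time_s": time; "joint_positions": joint angles; "dq": joint speeds; "joint_torque": joint torques, N m; "eef_pos": TCP position; "ee_rot": TCP orientation; "wrist_force": force on the tool from outside, world axes, zero at the start; "wrist_torque": the same for the moment, N m; "grip_width": opening from 0.0 (shut) to 1.0 (fully open); "gripper_force": force on a finger pad.
Only numpy, scipy, OpenCV 4.12 (cv2) and the standard library are available. Lean on these libraries where they do the work, as an engineer would, in place of code of your own. Each camera call takes 0.05 s, during which the arm holds its last target. There are 200 camera calls.

## Task

On the test jig, slide the slotted stop bracket along its slots toward the displacement sensor until its upright face lies between the scribed lines and bears lightly on the spring probe, with about 5 newtons (3 to 8 will do, never over 12; the dark ring on the probe's stem is then half inside the barrel). Then, keeping that setting, swing the clamping lever clockwise until it is firmly tight. Leave the other things on the bench and jig where they are.

Things in the scene. Friction and masses are not known exactly. Their poses are not given: they have to be found in the camera images.
- jig: fixed steel jig plate, 170 x 290 x 16 mm, on the table. Origin: on its underside, at table height; z up, plate top at z = 16 mm. The bracket slides along its +y axis, toward the sensor. In jig x the plate reaches from -85 to 85 mm, in y from -160 to 130 mm.
- mark (a point): the marked position, on the plate's top midway between the two pairs of dark scribed lines (lines at jig y = 10 and 34 mm, this point at jig x = 0, y = 22 mm, z = 16 mm). The bracket's outer face must end between the lines.
- bracket: slotted aluminium angle bracket, axes as the jig's. Origin: on the plate's top, under the middle of the outer (+y) face of its upright wall. Wall 100 mm wide (x), 10 mm thick (y -10 to 0), 60 mm tall. Foot 8 mm thick, y -100 to 0, with two slots along y at x = -30 (clamp stud) and x = 30 mm (plain guide screw, head 16 mm above the plate). Its origin can slide from jig y = -16 to 36 mm
- push_point (a point): on the inner (-y) face of the bracket's wall, 30 mm to +x of its middle and 42 mm above the plate: a free place to push toward the sensor (or pinch the wall from above here). While the clamp is loose the bracket moves along jig y only, against a steady drag of about 9.5 N, and stays where it is left, even against the probe. It starts 12 to 46 mm short of the setting.
- sensor: displacement sensor: fixed grey block 44 x 40 x 60 mm holding a round barrel along jig y, with a spring probe that points to the bracket (-y). Origin: on the plate's top under the block's middle (jig x = 0, y = 78 mm). Probe axis 35 mm above the plate; stem 7 mm across, round tip 12 mm
- probe (a point): fixed point on the probe's axis where the free tip stands on average. The true tip is up to 9 mm nearer or farther along jig y: the barrel is clamped differently each time and that is not measured. Spring: about 1 N at first touch, then 2 N per mm (3 N at 1 mm, 5 N at 2 mm, 8 N at 3.5 mm, 12 N at 5.5 mm). The dark ring on the stem, 4 mm long, is half in the barrel at about 2.2 mm.
- clamp: the fixed stud of the clamping lever, through the bracket's slot. Origin: on the plate's top, on the stud's axis (jig x = -30, y = -45 mm); axes parallel to the jig's. It carries the lever's hub (22 mm across, from 27 to 49 mm above the plate) and a pressing washer under it that comes down on the bracket's foot as the lever is swung.
- lever (a joint): clamping lever's angle, rad: 0 = handle points along jig -y; grows clockwise seen from above; at 1.5 (hard stop) it points along jig -x. Starts loose at 0 to 0.35 and stays where left. The washer touches the foot at about 0.7, then the grip grows about 60 N per rad (tight from 1.2 on, 50 N at the stop). Takes 0.35 N m loose, 0.55 N m near the stop (6 to 10 N across the handle 55 mm out)
- lever_tip (a point): middle of the round end (17 mm) of the lever's handle, 68 mm from the stud's axis and 50 mm above the plate. The handle is a straight black bar 12 mm thick, 46 to 50 mm above the plate (its centre line) from 22 mm out to the end; free space under it down to the foot.
- washer: loose steel washer, 24 mm across, 4 mm thick, lying on the jig plate; origin under its middle. A bystander.
- bolt: loose dark hex bolt, 34 mm tall, standing on its 19 mm head on the jig plate beside the sensor; origin under its middle. A bystander.
- wrench: loose wrench, 170 mm, on the table. A bystander.
- driver: loose screwdriver, 180 mm, on the table. A bystander.
- bottle: loose plastic bottle, 62 mm across, 160 mm tall, origin under its middle. A bystander.
- spare_angle: loose small angle bracket, 60 x 50 x 46 mm, on the table. A bystander.
- screw_tray: grey screw tray, 100 x 140 x 35 mm, on the table. A bystander.

How it is judged:
On the way, in this order (a step that is already met when the one before it is completed fails the run):
1. with the clamp still loose, the bracket's face lies between the scribed lines and bears on the probe with 3 to 8 N (y of bracket in the frame of jig between 0.01 and 0.034 m and contact force between bracket and sensor between 3 and 8 N and contact force between clamp and bracket below 3 N), for 0.3 s.
2. the lever is swung until the clamp grips the bracket's foot with over 25 N (contact force between clamp and bracket above 25 N), for 0.2 s.
At the end, for the whole second after the job is handed in: The bracket rests with its outer face between the scribed lines (within 12 mm of the mark), bearing on the probe with 3 to 8 N, and the clamp grips its foot with more than 25 N (lever at about 1.15 rad or further) (y of bracket in the frame of jig between 0.01 and 0.034 m and contact force between bracket and sensor between 3 and 8 N and contact force between clamp and bracket above 25 N and linear speed of bracket below 0.005 m/s); the robot touches nothing.
It fails at once if the sensor is pressed or struck with more than 12 N (contact force between sensor and anything else above 12 N).
It fails at once if another thing on the bench or jig is moved by more than 20 mm (distance of any of washer, bolt, wrench, driver, bottle, spare_angle, screw_tray from where it was at the start of the episode above 0.02 m).
It also fails if it takes over 64 s, if anything falls off the work surface, if the arm or the gripper's body presses on something with over 40 N, if the wrist force passes 120 N, or if a joint passes its speed limit or range.

## Working session

There is one attempt and no reset: what is moved stays moved. The work goes in short steps, Python scripts to look and compute and a tool call to move; the robot and the scene stay as the last step left them, time stands still between calls to the robot, and variables do not carry over. Pictures are saved under pics/ and viewed, at most 10 in all, crops included, and the job is handed in when it is done.

Besides the shell and the picture viewer there is one more tool, called after "Emit:" as a command line: name --pt "numbers of a row" for each row, then --argument value for the rest. send_rows: Moves the arm, as the interface text tells. Its arguments: {"type":"object","properties":{"increments":{"type":"array"},"newtons":{"type":"number"}},"required":["increments"]}

```bash
mkdir -p pics; ls; python3 - <<'E'
from bench import env, viewer
import cv2, numpy as np
for n in ("scene","top"):
    p,d=viewer.snapshot(n); cv2.imwrite(f"pics/{n}0.png",p[:,:,::-1]); np.save(f"pics/{n}0.npy",d)
    c=viewer.get_calibration(n); print(n,c)
s=env.read_state(); print(env.nose_length,s)
E
```

```text
pics
scene {'fx': 383.30763168389467, 'fy': 383.30763168389467, 'cx': 317.9022819991167, 'cy': 205.22941340440747, 'R': array([[ 0.22235422,  0.97488517,  0.01255034],
       [ 0.67142563, -0.1437814 , -0.72699005],
       [-0.70692731,  0.17007593, -0.68653329]]), 't': array([-0.13745871, -0.31796646,  1.37274353])}
top {'fx': 498.6543053447762, 'fy': 498.6543053447762, 'cx': 333.0003480891096, 'cy': 201.75205891571656, 'R': array([[-0.02499841, -0.99967778, -0.00440636],
       [-0.99345929,  0.02533367, -0.11134114],
       [ 0.11141689,  0.00159419, -0.99377248]]), 't': array([0.00974655, 0.55324541, 1.22517471])}
0.014 {'time_s': 0.1, 'joint_positions': array([-1.32600101e+00,  3.20250334e-01,  1.56554116e+00, -1.78009671e-05,
        1.25738806e+00, -2.00012240e-02]), 'dq': array([ 1.43147645e-03, -1.70201888e-03, -3.27978657e-03,  7.26855491e-04,
        2.60707550e-05, -1.38183149e-03]), 'joint_torque': array([ 8.12026392e-04, -4.13331950e+01, -2.32509613e+01,  7.29123456e-02,
        4.21752781e-02, -5.68756093e-05]), 'eef_pos': array([ 0.15037818, -0.55455374,  0.22719765]), 'ee_rot': array([[ 9.65144331e-01,  2.61717900e-01, -4.01025530e-04],
       [ 2.61718207e-01, -9.65143110e-01,  1.53548166e-03],
       [ 1.48160099e-05, -1.58691711e-03, -9.99998741e-01]]), 'wrist_force': array([0.11802758, 0.10674878, 0.19441082]), 'wrist_torque': array([-0.02094258,  0.02293768,  0.02712016]), 'gripper_force': 0.0, 'grip_width': 1.002994660230681}
```

View pics/top0.png

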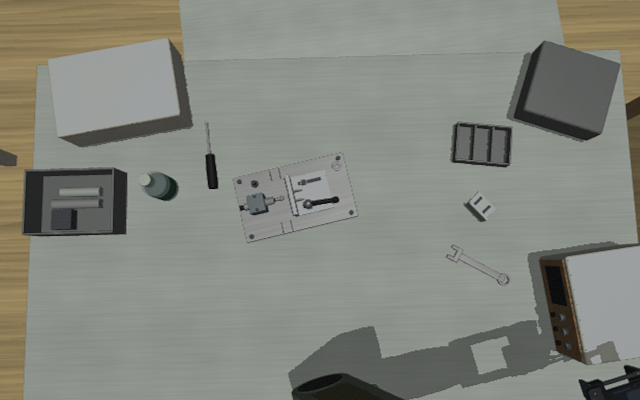

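View pics/scene0.png

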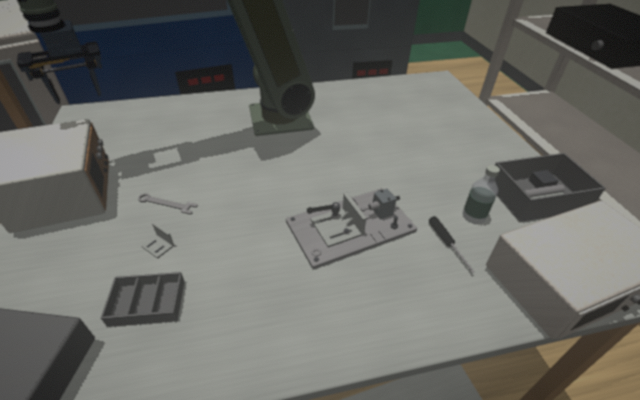

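The top view shows the jig at px (233–358, 153–242), with the sensor at the left (258,203), the wall at about (292,197), and the lever handle from (307,204) to (337,201). The scene view shows the same layout. I'll enlarge the jig.

```bash
python3 - <<'E'
import cv2
p=cv2.imread("pics/top0.png")[145:250,225:365]
cv2.imwrite("pics/c1.png",cv2.resize(p,None,fx=5.7,fy=5.7,interpolation=cv2.INTER_CUBIC))
E
```

```text
(no output)
```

View pics/c1.png

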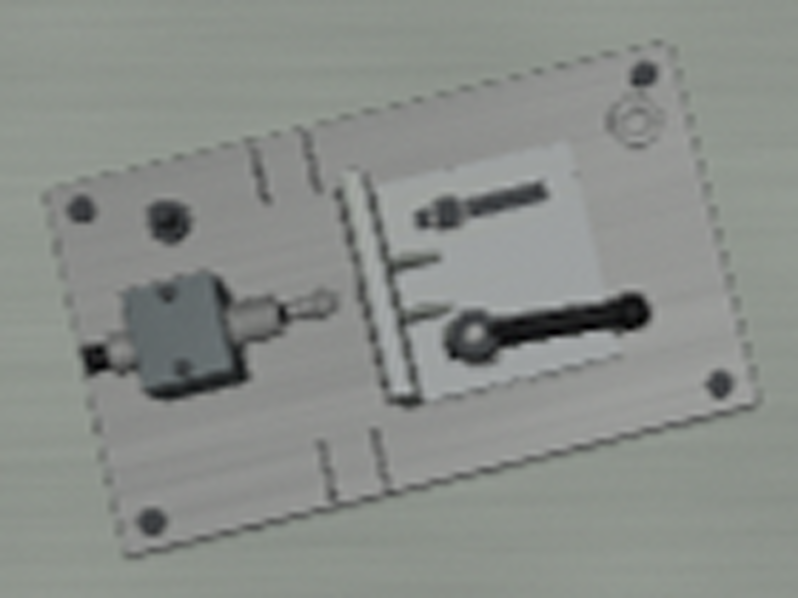

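The crop shows the plate corners at (45,192), (672,42), (758,402) and (128,555). The probe tip is at (338,302), the wall top's outer edge runs from (340,190) to (388,400), the hub is at (473,335) and the lever end is at (632,312).

```bash
cat > h.py <<'E'
import numpy as np, cv2
from bench import env, viewer
c=viewer.get_calibration("top")
def world(u,v,z):
    r=c["R"].T@np.array([(u-c["cx"])/c["fx"],(v-c["cy"])/c["fy"],1]); o=-c["R"].T@c["t"]
    return o+r*(z-o[2])/r[2]
def crop(u,v,z): return world(225+(u+.5)/5.7-.5,145+(v+.5)/5.7-.5,z)
P=np.array([crop(*q,.016)[:2] for q in [(45,192),(672,42),(758,402),(128,555)]])
J=np.array([[.085,.13],[.085,-.16],[-.085,-.16],[-.085,.13]])
H=(J-J.mean(0)).T@(P-P.mean(0)); U,S,V=np.linalg.svd(H); R=V.T@U.T
O=P.mean(0)-R@J.mean(0); yaw=np.arctan2(R[1,0],R[0,0])
def tojig(w): return R.T@(w[:2]-O)
def toworld(x,y): return R@np.array([x,y])+O
E
python3 - <<'E'
from h import *
print("O",O,"yaw",yaw,"res",(J@R.T+O-P)*1000)
for n,u,v,z in [("hub",473,335,.065),("levertip",632,312,.066),("tip",338,302,.051),("wallA",340,190,.076),("wallB",388,400,.076),("wallAi",368,172,.076),("wallBi",415,395,.076),("sensor",178,330,.076),("line10",312,160,.016),("line34",262,170,.016),("ring",284,313,.051)]:
    print(n,(tojig(crop(u,v,z))*1000).round(1))
for q in [(30,-30),(-30,-45)]: print(q,toworld(q[0]/1e3,q[1]/1e3))
s=env.read_state(); Rt=s["ee_rot"]; print("tool x yaw",np.arctan2(Rt[1,0],Rt[0,0]))
E
```

```text
O [0.56762301 0.10716392] yaw 0.21259004191473277 res [[ 1.13867543  0.14968037]
 [ 0.98262918  0.56242553]
 [-0.94783442 -1.41402696]
 [-1.17347019  0.70192106]]
hub [-30.4 -43.6]
levertip [ -37.  -112.4]
tip [-0.8 10.6]
wallA [42.6 -2.9]
wallB [-50.2  -2.5]
wallAi [ 47.3 -16.3]
wallBi [-50.8 -14.1]
sensor [ 0.  77.8]
line10 [69.7 10. ]
line34 [70.6 32.9]
ring [ 0.1 34.5]
(30, -30) [0.60327741 0.08416906]
(-30, -45) [0.54779303 0.05684721]
tool x yaw 0.26480203363389776
```

```bash
cat >> h.py <<'E'
def plan(x,y,z):
    s=env.read_state(); Rt=s["ee_rot"]; w=np.r_[toworld(x/1e3,y/1e3),z]
    print("now jig",(tojig(s["eef_pos"])*1000).round(1),"z",s["eef_pos"][2].round(4),"shift cm",((w-s["eef_pos"])@Rt*100).round(2),
     "spin",round(float(np.arctan2(Rt[1,0],Rt[0,0])-yaw),4),"F jig",(R.T@s["wrist_force"][:2]).round(2),s["wrist_force"][2].round(2),"t",s["time_s"],"grip",s["grip_width"],s["gripper_force"])
E
python3 - <<'E'
from h import *
d=np.load("pics/top0.npy")
for u,v in [(570,260),(590,300),(635,255),(575,350),(630,340),(545,262),(562,350),(610,385),(530,300)]:
    z=d[v,u]; X=c["R"].T@(np.array([(u-c["cx"])/c["fx"]*z,(v-c["cy"])/c["fy"]*z,z])-c["t"]); print((u,v),X.round(3))
plan(32,-9,.15); plan(32,-9,.059)
E
```

```text
(570, 260) [ 0.395 -0.529  0.159]
(590, 300) [ 0.306 -0.566  0.16 ]
(635, 255) [ 0.403 -0.672  0.162]
(575, 350) [ 0.193 -0.54   0.125]
(630, 340) [ 0.219 -0.644  0.163]
(545, 262) [ 0.39  -0.515  0.059]
(562, 350) [ 0.181 -0.541  0.056]
(610, 385) [ 0.083 -0.678 -0.001]
(530, 300) [ 0.295 -0.494  0.   ]
now jig [-547.5 -558.8] z 0.2272 shift cm [ 60.74 -51.87   7.8 ] spin 0.0522 F jig [0.14 0.08] 0.19 t 0.1 grip 1.002994660230681 0.0
now jig [-547.5 -558.8] z 0.2272 shift cm [ 60.74 -51.85  16.9 ] spin 0.0522 F jig [0.14 0.08] 0.19 t 0.1 grip 1.002994660230681 0.0
```

Emit:
send_rows --pt "0.45 4 -3.4 0 0" --pt "0.45 8 -6.8 0 0.02" --pt "0.45 12 -10.2 0 0.05" --pt "0.45 15 -12.8 0 0.052" --pt "0.45 18 -15.4 0 0.052" --pt "0.45 21 -18 0 0.052" --pt "0.45 24 -20.5 0 0.052" --pt "0.45 27 -23 0 0.052" --pt "0.45 30 -25.6 0 0.052" --pt "0.45 33 -28.2 0 0.052" --pt "0.45 36 -30.8 0 0.052" --pt "0.45 39 -33.3 0 0.052"

```text
time_s: 1.1
eef_pos: [0.4328, -0.14, 0.2278]
ee_rot: [[0.977, 0.211, -0.0], [0.211, -0.977, -0.0], [-0.0, 0.0, -1.0]]
wrist_force: [0.0, -0.7, -0.1]
grip_width: 0.446
gripper_force: 0.0
```

```bash
python3 -c "
from h import *
plan(32,-9,.14)"
```

```text
now jig [-183.9 -213.2] z 0.2278 shift cm [ 21.6  -20.41   8.78] spin 0.0003 F jig [-0.15 -0.73] -0.09 t 1.1 grip 0.4460985586435996 0.0
```

Emit:
send_rows --pt "0.45 3 -2.8 0 0" --pt "0.45 6 -5.7 0 0" --pt "0.45 9 -8.5 0 0" --pt "0.45 12 -11.4 1 0" --pt "0.45 15 -14.2 2 0" --pt "0.45 17.5 -16.6 4 0" --pt "0.45 19.5 -18.5 6 0" --pt "0.45 20.75 -19.7 8 0" --pt "0.45 20.75 -19.7 8.8 0" --pt "0.45 20.75 -19.7 8.8 0" --pt "0.45 20.75 -19.7 8.8 0"

```text
time_s: 2.02
eef_pos: [0.5929, 0.0936, 0.1397]
ee_rot: [[0.977, 0.211, -0.002], [0.211, -0.977, -0.001], [-0.002, 0.0, -1.0]]
wrist_force: [0.5, -0.2, 0.4]
grip_width: 0.448
gripper_force: 0.0
```

```bash
python3 - <<'E'
from h import *
plan(32,-9,.059)
p,d=viewer.snapshot("scene"); cv2.imwrite("pics/s1.png",cv2.resize(p[150:280,270:440,::-1],None,fx=4.5,fy=4.5,interpolation=cv2.INTER_CUBIC))
E
```

```text
now jig [ 21.9 -18.6] z 0.1397 shift cm [ 1.03 -0.97  8.06] spin 0.0001 F jig [ 0.42 -0.28] 0.37 t 2.0167 grip 0.4479671997267936 0.0
```

View pics/s1.png

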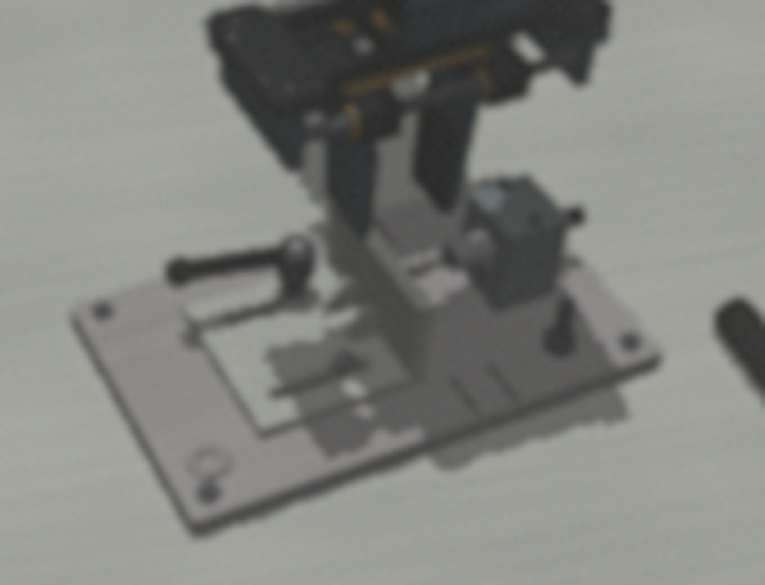

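The picture shows the gripper above the jig, with the fingers straddling the wall line about 1 cm short in x and y. I'll correct that, descend and pinch gently.

Emit:
send_rows --pt "0.45 0.6 -0.6 0 0" --pt "0.45 1.0 -0.97 0.5 0" --pt "0.45 1.0 -0.97 2 0" --pt "0.45 1.0 -0.97 4 0" --pt "0.45 1.0 -0.97 6 0" --pt "0.45 1.0 -0.97 7.3 0" --pt "0.45 1.0 -0.97 8.0 0" --pt "0.45 1.0 -0.97 8.0 0" --pt "0.45 1.0 -0.97 8.0 0"

```text
time_s: 2.82
eef_pos: [0.6019, 0.1059, 0.0605]
ee_rot: [[0.977, 0.211, 0.001], [0.211, -0.977, 0.0], [0.001, 0.0, -1.0]]
wrist_force: [-0.3, -0.6, 0.2]
grip_width: 0.448
gripper_force: 0.0
```

Emit:
send_rows --pt "0.3 0 0 0 0" --pt "0.2 0 0 0 0" --pt "0.1 0 0 0 0" --pt "0.05 0 0 0 0" --pt "0.05 0 0 0 0" --pt "0.05 0 0 0 0" --pt "0.05 0 0 0 0" --pt "0.05 0 0 0 0" --newtons 25

```text
time_s: 3.48
eef_pos: [0.6017, 0.1054, 0.0604]
ee_rot: [[0.977, 0.211, 0.001], [0.211, -0.977, -0.001], [0.001, 0.001, -1.0]]
wrist_force: [-0.1, -4.3, 3.2]
grip_width: 0.107
gripper_force: 25.0
```

```bash
python3 -c "
from h import *
plan(32,8,.059)"
```

```text
now jig [33.  -8.9] z 0.0604 shift cm [-0.1  -1.69  0.14] spin 0.0001 F jig [-1.05 -4.2 ] 3.19 t 3.4833 grip 0.10660886701513783 25.000444650650024
```

Emit:
send_rows --pt "0.05 0 -0.1 0 0" --pt "0.05 0 -0.2 0 0" --pt "0.05 0 -0.3 0 0" --pt "0.05 0 -0.4 0 0" --pt "0.05 0 -0.5 0 0" --pt "0.05 0 -0.6 0 0" --pt "0.05 0 -0.7 0 0" --pt "0.05 0 -0.8 0 0" --pt "0.05 0 -0.9 0 0" --pt "0.05 0 -1.0 0 0" --pt "0.05 0 -1.1 0 0" --pt "0.05 0 -1.2 0 0"

```text
time_s: 4.48
eef_pos: [0.5995, 0.1155, 0.0604]
ee_rot: [[0.977, 0.212, 0.001], [0.212, -0.977, -0.003], [0.001, 0.004, -1.0]]
wrist_force: [1.7, -8.5, 3.6]
grip_width: 0.107
gripper_force: 25.0
```

```bash
python3 -c "
from h import *
plan(32,8,.059)"
```

```text
now jig [32.9  1.4] z 0.0604 shift cm [-0.09 -0.66  0.14] spin 0.0007 F jig [-0.1  -8.64] 3.64 t 4.4833 grip 0.10656690553983811 25.006619095802307
```

Emit:
send_rows --pt "0.05 0 -0.05 0 0" --pt "0.05 0 -0.1 0 0" --pt "0.05 0 -0.15 0 0" --pt "0.05 0 -0.2 0 0"

```text
time_s: 4.82
eef_pos: [0.5991, 0.1175, 0.0604]
ee_rot: [[0.977, 0.212, 0.002], [0.212, -0.977, -0.003], [0.001, 0.004, -1.0]]
wrist_force: [1.3, -9.8, 3.5]
grip_width: 0.109
gripper_force: 25.0
```

Emit:
send_rows --pt "0.05 0 -0.05 0 0" --pt "0.05 0 -0.1 0 0" --pt "0.05 0 -0.1 0 0"

```text
time_s: 5.07
eef_pos: [0.5989, 0.1186, 0.0604]
ee_rot: [[0.977, 0.212, 0.001], [0.212, -0.977, -0.003], [0.001, 0.003, -1.0]]
wrist_force: [1.4, -10.1, 3.3]
grip_width: 0.108
gripper_force: 25.0
```

Emit:
send_rows --pt "0.05 0 -0.05 0 0" --pt "0.05 0 -0.1 0 0" --pt "0.05 0 -0.1 0 0"

```text
time_s: 5.32
eef_pos: [0.5987, 0.1195, 0.0604]
ee_rot: [[0.977, 0.212, 0.001], [0.212, -0.977, -0.003], [0.001, 0.003, -1.0]]
wrist_force: [1.7, -9.0, 3.5]
grip_width: 0.11
gripper_force: 25.0
```

```bash
python3 -c "
from h import *
plan(32,8,.059)"
```

```text
now jig [33.   5.5] z 0.0604 shift cm [-0.1  -0.25  0.14] spin 0.0007 F jig [-0.18 -9.12] 3.48 t 5.3167 grip 0.11019723875270912 25.006206929683685
```

Emit:
send_rows --pt "0.05 0 -0.05 0 0" --pt "0.05 0 -0.1 0 0"

```text
time_s: 5.48
eef_pos: [0.5986, 0.1202, 0.0604]
ee_rot: [[0.977, 0.212, 0.002], [0.212, -0.977, -0.004], [0.001, 0.004, -1.0]]
wrist_force: [1.2, -9.5, 3.8]
grip_width: 0.106
gripper_force: 25.0
```

Emit:
send_rows --pt "0.05 0 -0.05 0 0" --pt "0.05 0 -0.05 0 0"

```text
time_s: 5.65
eef_pos: [0.5985, 0.1205, 0.0604]
ee_rot: [[0.977, 0.212, 0.002], [0.212, -0.977, -0.004], [0.001, 0.004, -1.0]]
wrist_force: [1.6, -10.6, 3.9]
grip_width: 0.108
gripper_force: 25.0
```

```bash
python3 - <<'E'
from h import *
plan(32,8,.059)
p,d=viewer.snapshot("scene"); cv2.imwrite("pics/s2.png",cv2.resize(p[185:220,345:395,::-1],None,fx=14,fy=14,interpolation=cv2.INTER_CUBIC))
E
```

```text
now jig [33.   6.6] z 0.0604 shift cm [-0.1  -0.15  0.14] spin 0.001 F jig [ -0.66 -10.72] 3.87 t 5.65 grip 0.10754111849610151 25.009617805480957
```

View pics/s2.png

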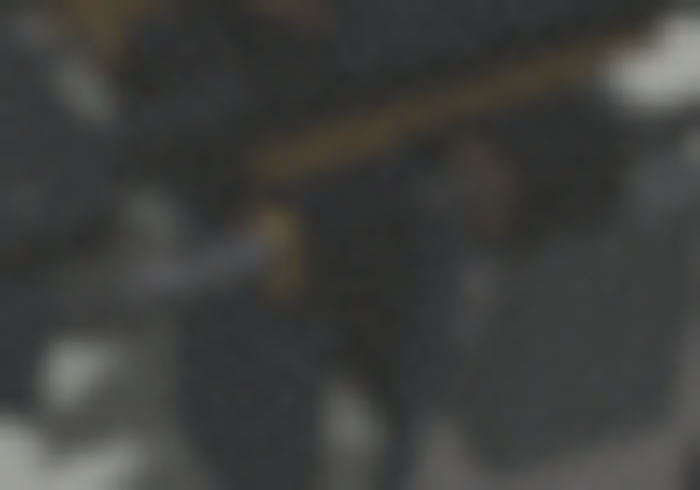

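The gripper hides the probe in this view, so I'll go by force, in half-millimetre steps.

Emit:
send_rows --pt "0.05 0 -0.05 0 0" --pt "0.05 0 -0.05 0 0"

```text
time_s: 5.87
eef_pos: [0.5984, 0.1209, 0.0604]
ee_rot: [[0.977, 0.212, 0.002], [0.212, -0.977, -0.004], [0.001, 0.004, -1.0]]
wrist_force: [1.5, -10.7, 3.2]
grip_width: 0.11
gripper_force: 25.0
```

Emit:
send_rows --pt "0.05 0 -0.05 0 0" --pt "0.05 0 -0.05 0 0"

```text
time_s: 6.03
eef_pos: [0.5984, 0.1212, 0.0604]
ee_rot: [[0.977, 0.212, 0.002], [0.212, -0.977, -0.004], [0.001, 0.005, -1.0]]
wrist_force: [2.5, -11.8, 2.9]
grip_width: 0.11
gripper_force: 25.0
```

```bash
python3 -c "
from h import *
plan(32,8,.059)"
```

```text
now jig [33.   7.2] z 0.0604 shift cm [-0.1  -0.08  0.14] spin 0.0012 F jig [ -0.07 -12.1 ] 2.88 t 6.0333 grip 0.10993737073647414 25.012545883655548
```

Emit:
send_rows --pt "0.05 0 -0.05 0 0" --pt "0.05 0 -0.1 0 0" --pt "0.05 0 -0.1 0 0"

```text
time_s: 6.28
eef_pos: [0.5982, 0.1218, 0.0604]
ee_rot: [[0.977, 0.212, 0.002], [0.212, -0.977, -0.005], [0.001, 0.005, -1.0]]
wrist_force: [2.4, -12.5, 2.1]
grip_width: 0.105
gripper_force: 25.0
```

```bash
python3 -c "
from h import *
plan(32,8,.059)"
```

```text
now jig [33.   7.9] z 0.0604 shift cm [-0.1  -0.02  0.14] spin 0.0013 F jig [ -0.31 -12.7 ] 2.14 t 6.2833 grip 0.10505265357336595 25.01573145389557
```

Emit:
send_rows --pt "0.05 0 -0.05 0 0" --pt "0.05 0 -0.05 0 0"

```text
time_s: 6.45
eef_pos: [0.5981, 0.1221, 0.0604]
ee_rot: [[0.977, 0.212, 0.002], [0.212, -0.977, -0.005], [0.001, 0.006, -1.0]]
wrist_force: [2.8, -13.8, 3.2]
grip_width: 0.107
gripper_force: 25.0
```

```bash
python3 -c "
from h import *
plan(32,8,.059)"
```

```text
now jig [33.   8.2] z 0.0604 shift cm [-0.1   0.02  0.14] spin 0.0014 F jig [ -0.15 -14.07] 3.17 t 6.45 grip 0.10668881817072894 25.017433762550354
```

Emit:
send_rows --pt "0.05 0 0 0 0" --pt "0.05 0 0.03 0 0" --pt "0.05 0 0.06 0 0" --pt "0.05 0 0.09 0 0" --pt "0.05 0 0.12 0 0" --pt "0.05 0 0.12 0 0"

```text
time_s: 6.95
eef_pos: [0.5982, 0.1221, 0.0604]
ee_rot: [[0.977, 0.212, 0.001], [0.212, -0.977, -0.003], [0.001, 0.004, -1.0]]
wrist_force: [1.3, -8.9, 3.1]
grip_width: 0.107
gripper_force: 25.0
```

```bash
python3 -c "
from h import *
plan(32,8,.059)"
```

```text
now jig [33.   8.1] z 0.0604 shift cm [-0.1   0.01  0.14] spin 0.0007 F jig [-0.65 -9.01] 3.07 t 6.95 grip 0.1069652464745467 25.007320046424866
```

Emit:
send_rows --pt "0.05 0 0.05 0 0" --pt "0.05 0 0.1 0 0" --pt "0.05 0 0.15 0 0" --pt "0.05 0 0.15 0 0" --pt "0.25 0 0.15 0 0" --pt "0.4 0 0.15 0 0" --pt "0.45 0 0.15 0 0" --pt "0.45 0 0.15 0 0"

```text
time_s: 7.62
eef_pos: [0.5973, 0.1233, 0.0595]
ee_rot: [[0.977, 0.212, -0.001], [0.212, -0.977, 0.0], [-0.001, -0.001, -1.0]]
wrist_force: [0.2, -0.3, 0.1]
grip_width: 0.369
gripper_force: 0.0
```

Emit:
send_rows --pt "0.45 0 0 -2 0" --pt "0.45 0 0 -5 0" --pt "0.45 0 0 -8 0" --pt "0.45 0 4 -10 0" --pt "0.45 -3 8 -10 0" --pt "0.45 -6 12 -10 0" --pt "0.3 -9 14 -10 0" --pt "0.2 -12 16 -10 0" --pt "0.2 -12 16 -10 0" --pt "0.2 -12 16 -10 0"

```text
time_s: 8.45
eef_pos: [0.5126, -0.0602, 0.16]
ee_rot: [[0.978, 0.208, -0.001], [0.208, -0.978, 0.0], [-0.001, -0.0, -1.0]]
wrist_force: [1.3, 0.6, 0.2]
grip_width: 0.212
gripper_force: 0.0
```

```bash
python3 - <<'E'
from h import *
plan(0,-100,.16)
p,d=viewer.snapshot("top"); cv2.imwrite("pics/t2.png",cv2.resize(p[145:250,225:365,::-1],None,fx=5.7,fy=5.7,interpolation=cv2.INTER_CUBIC))
E
```

```text
now jig [ -89.1 -151.9] z 0.16 shift cm [ 8.9  -5.22 -0.  ] spin -0.003 F jig [1.41 0.27] 0.2 t 8.45 grip 0.2124387794586924 0.0
```

View pics/t2.png

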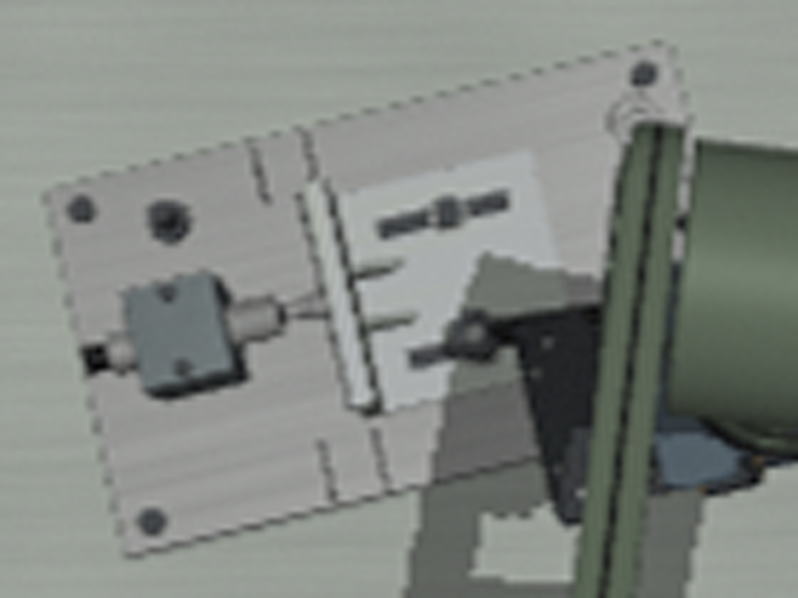

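The bracket face is now between the lines, with the wall at about (330,290). The probe tip touches it and the ring at (284,315) is mostly in the barrel. The hub is at (473,335). Next I'll push the lever with the fingers closed.

```bash
python3 - <<'E'
from h import *
plan(-5,-94,.16)
print(env.read_state()["joint_positions"])
hub=np.array([-30,-45.])
for th in np.r_[0.1:1.6:.1]:
    u=np.array([-np.sin(th),-np.cos(th)]); n=np.array([-np.cos(th),np.sin(th)])
    q=hub+46*u-22*n; d=q-np.array([-5,-94]); print(round(th,2),"tool cm x,y",(d*[1,-1]/10).round(2),"spin",round(th,2))
E
```

```text
now jig [ -87.3 -151.2] z 0.1602 shift cm [ 8.22 -5.74  0.03] spin -0.0017 F jig [0.48 0.72] 0.09 t 8.5 grip 0.20530053923110023 0.0
[-1.37055012e-01  2.84525992e-01  1.79881778e+00  8.58210554e-04
  1.05735725e+00  1.22238615e+00]
0.1 tool cm x,y [-0.77 -0.1 ] spin 0.1
0.2 tool cm x,y [-1.26  0.05] spin 0.2
0.3 tool cm x,y [-1.76  0.14] spin 0.3
0.4 tool cm x,y [-2.26  0.19] spin 0.4
0.5 tool cm x,y [-2.77  0.19] spin 0.5
0.6 tool cm x,y [-3.28  0.14] spin 0.6
0.7 tool cm x,y [-3.78  0.04] spin 0.7
0.8 tool cm x,y [-4.27 -0.12] spin 0.8
0.9 tool cm x,y [-4.74 -0.32] spin 0.9
1.0 tool cm x,y [-5.18 -0.56] spin 1.0
1.1 tool cm x,y [-5.6  -0.85] spin 1.1
1.2 tool cm x,y [-5.99 -1.18] spin 1.2
1.3 tool cm x,y [-6.34 -1.55] spin 1.3
1.4 tool cm x,y [-6.66 -1.95] spin 1.4
1.5 tool cm x,y [-6.93 -2.38] spin 1.5
```

Emit:
send_rows --pt "0 3 -2 0 0" --pt "0 6 -4 0 0" --pt "0 8.4 -5.8 0 0" --pt "0 8.4 -5.8 0 0" --pt "0 8.4 -5.8 0 0" --pt "0 8.4 -5.8 0 0"

```text
time_s: 9.0
eef_pos: [0.5841, 0.0167, 0.1593]
ee_rot: [[0.977, 0.213, -0.001], [0.213, -0.977, -0.0], [-0.001, -0.0, -1.0]]
wrist_force: [0.8, -0.1, 0.1]
grip_width: -0.0
gripper_force: 0.0
```

```bash
python3 -c "
from h import *
plan(-5,-94,.064)"
```

```text
now jig [ -2.9 -92. ] z 0.1593 shift cm [-0.2   0.2   9.53] spin 0.0023 F jig [ 0.78 -0.28] 0.08 t 9.0 grip -0.0002889169997951374 0.0
```

Emit:
send_rows --pt "0 -0.2 0.2 2 0" --pt "0 -0.2 0.2 4.5 0" --pt "0 -0.2 0.2 7 0" --pt "0 -0.2 0.2 8.6 0" --pt "0 -0.2 0.2 9.5 0" --pt "0 -0.2 0.2 9.5 0" --pt "0 -0.2 0.2 9.5 0"

```text
time_s: 9.58
eef_pos: [0.5826, 0.0128, 0.0653]
ee_rot: [[0.978, 0.211, 0.0], [0.211, -0.978, -0.0], [0.0, 0.0, -1.0]]
wrist_force: [0.8, -0.2, 0.2]
grip_width: 0.0
gripper_force: 0.0
```

Emit:
send_rows --pt "0 -0.77 -0.1 0 0.1" --pt "0 -1.26 0.05 0 0.2" --pt "0 -1.76 0.14 0 0.3" --pt "0 -2.26 0.19 0 0.4" --pt "0 -2.77 0.19 0 0.5" --pt "0 -3.28 0.14 0 0.6" --pt "0 -3.28 0.14 0 0.6"

```text
time_s: 10.17
eef_pos: [0.5541, 0.0041, 0.0672]
ee_rot: [[0.925, -0.381, 0.009], [-0.381, -0.925, -0.001], [0.009, -0.003, -1.0]]
wrist_force: [3.4, -2.2, -2.7]
grip_width: 0.006
gripper_force: 2.3
```

```bash
python3 -c "
from h import *
plan(-5,-94,.064)"
```

```text
now jig [-35.  -97.9] z 0.0672 shift cm [ 2.24 -2.02  0.34] spin -0.6031 F jig [ 2.85 -2.88] -2.73 t 10.1667 grip 0.006394439563668511 2.263995506800711
```

```bash
python3 - <<'E'
import numpy as np
hub=np.array([-30,-45.]);s0=.6;c0=np.array([-37.8,-95.4])
for th,s,ov in [(.7,.7,1),(.8,.8,2),(.9,.9,3),(1.,1.,4),(1.1,1.1,4),(1.2,1.1,4),(1.3,1.1,4),(1.4,1.1,4),(1.5,1.1,4)]:
    u=np.array([-np.sin(th),-np.cos(th)]); n=np.array([-np.cos(th),np.sin(th)])
    d=(hub+46*u-(22-ov)*n-c0)*[1,-1]/10
    print(th,s-s0,round(d[0]*np.cos(s0)+d[1]*np.sin(s0),2),round(-d[0]*np.sin(s0)+d[1]*np.cos(s0),2))
E
```

```text
0.7 0.09999999999999998 -0.57 0.19
0.8 0.20000000000000007 -1.16 0.31
0.9 0.30000000000000004 -1.75 0.36
1.0 0.4 -2.34 0.34
1.1 0.5000000000000001 -2.83 0.3
1.2 0.5000000000000001 -3.31 0.21
1.3 0.5000000000000001 -3.79 0.08
1.4 0.5000000000000001 -4.25 -0.1
1.5 0.5000000000000001 -4.69 -0.33
```

Emit:
send_rows --pt "0 -0.57 0.19 0.1 0.1" --pt "0 -1.16 0.31 0.1 0.2" --pt "0 -1.75 0.36 0.1 0.3" --pt "0 -2.34 0.34 0.1 0.4" --pt "0 -2.83 0.3 0.1 0.5" --pt "0 -3.31 0.21 0.1 0.5" --pt "0 -3.8 0.08 0.1 0.5" --pt "0 -3.8 0.08 0.1 0.5"

```text
time_s: 10.83
eef_pos: [0.5222, 0.0153, 0.0672]
ee_rot: [[0.633, -0.774, 0.017], [-0.774, -0.634, -0.006], [0.016, -0.01, -1.0]]
wrist_force: [10.9, -11.6, -4.0]
grip_width: 0.005
gripper_force: 7.7
```

```bash
python3 -c "
from h import *
plan(-5,-94,.064)
print(env.read_state()['joint_positions'])"
```

```text
now jig [-63.8 -80.2] z 0.0672 shift cm [ 3.9  -4.6   0.42] spin -1.0973 F jig [  8.19 -13.68] -3.97 t 10.8333 grip 0.004510542577901597 7.740369737148285
[ 0.01101996  0.38981018  1.91799191 -0.00836357  0.81653886  2.47215786]
```

Emit:
send_rows --pt "0 -0.25 0 0 0" --pt "0 -0.5 0.02 0 0" --pt "0 -0.7 0.05 0 0" --pt "0 -0.7 0.05 0 0"

```text
time_s: 11.17
eef_pos: [0.519, 0.0198, 0.0674]
ee_rot: [[0.634, -0.773, 0.02], [-0.773, -0.634, -0.007], [0.018, -0.011, -1.0]]
wrist_force: [12.7, -14.7, -5.1]
grip_width: 0.006
gripper_force: 9.3
```

```bash
python3 - <<'E'
from h import *
plan(-5,-94,.064)
p,d=viewer.snapshot("top"); cv2.imwrite("pics/t3.png",cv2.resize(p[145:250,225:365,::-1],None,fx=5.7,fy=5.7,interpolation=cv2.INTER_CUBIC))
E
```

```text
now jig [-65.9 -75.2] z 0.0674 shift cm [ 4.45 -4.56  0.47] spin -1.0971 F jig [  9.31 -17.03] -5.08 t 11.1667 grip 0.006195002508435618 9.25197422504425
```

View pics/t3.png

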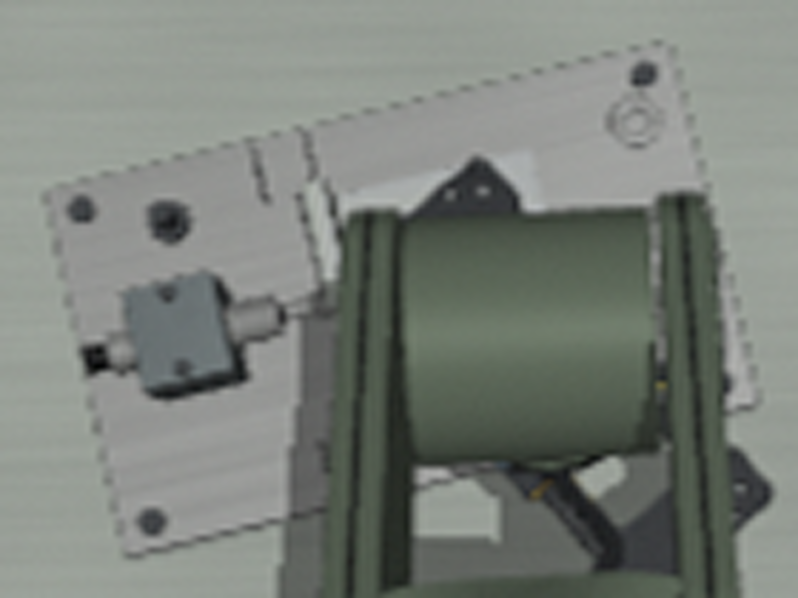

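The arm hides the lever. The bracket and probe look unchanged. I'll push a little further towards the stop.

Emit:
send_rows --pt "0 -0.2 0.02 0 0" --pt "0 -0.4 0.04 0 0" --pt "0 -0.6 0.06 0 0" --pt "0 -0.6 0.06 0 0" --pt "0 -0.6 0.06 0 0"

```text
time_s: 11.63
eef_pos: [0.5168, 0.0235, 0.0676]
ee_rot: [[0.634, -0.773, 0.024], [-0.773, -0.634, -0.007], [0.021, -0.014, -1.0]]
wrist_force: [16.4, -17.5, -7.6]
grip_width: 0.006
gripper_force: 10.5
```

```bash
python3 -c "
from h import *
plan(-5,-94,.064)"
```

```text
now jig [-67.3 -71.1] z 0.0676 shift cm [ 4.87 -4.49  0.52] spin -1.0968 F jig [ 12.34 -20.59] -7.65 t 11.6333 grip 0.005886786000842554 10.548023879528046
```

Emit:
send_rows --pt "0 0.5 0 0 0" --pt "0 1.2 0 0 0" --pt "0 2.2 0 0 0" --pt "0 3 0 -1 0" --pt "0 3 0 -4 0" --pt "0 3 0 -8 0" --pt "0 6 0 -10 -0.1" --pt "0 9 2 -10 -0.2" --pt "0 12 5 -10 -0.3" --pt "0 14 8 -10 -0.4" --pt "0 16 11 -10 -0.5" --pt "0 17 14 -10 -0.6"

```text
time_s: 12.63
eef_pos: [0.5052, -0.195, 0.1646]
ee_rot: [[0.96, -0.279, 0.002], [-0.279, -0.96, -0.001], [0.002, 0.0, -1.0]]
wrist_force: [0.2, 0.0, -0.4]
grip_width: 0.007
gripper_force: 0.0
```

```bash
python3 - <<'E'
from h import *
plan(-5,-94,.064)
p,d=viewer.snapshot("top"); cv2.imwrite("pics/t4.png",cv2.resize(p[145:250,225:365,::-1],None,fx=5.7,fy=5.7,interpolation=cv2.INTER_CUBIC))
E
```

```text
now jig [-124.7 -282.2] z 0.1646 shift cm [  1.57 -22.25  10.05] spin -0.4954 F jig [ 0.17 -0.01] -0.37 t 12.6333 grip 0.006742617461586544 0.0
```

View pics/t4.png

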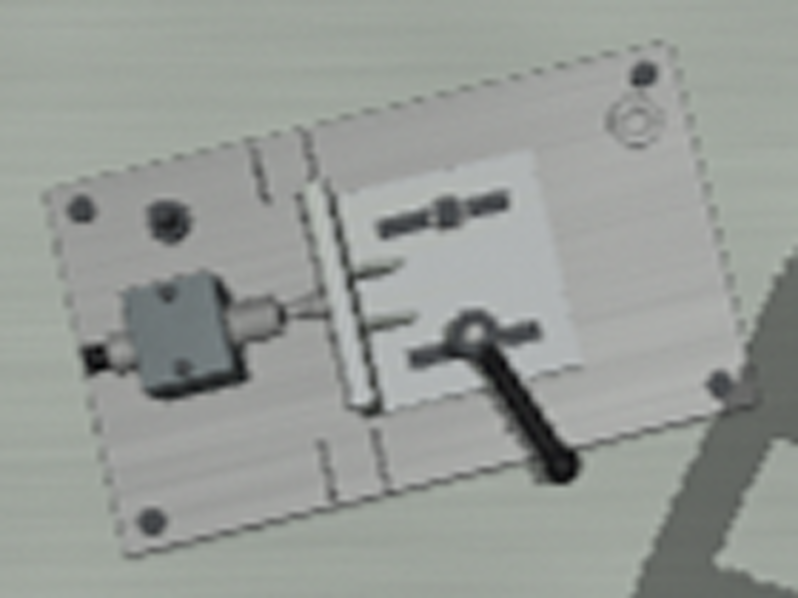

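The lever now points to (562,465) from the hub at (473,333), which is about 1.2 rad. That's only just enough. The bracket and ring haven't moved. I'll push again from the -y side with the finger's flat back.

Emit:
send_rows --pt "0 0 -2 0 -0.1" --pt "0 0 -5 0 -0.2" --pt "0 0 -8 0 -0.3" --pt "0 0 -10 0 -0.4" --pt "0 0 -10 0 -0.495" --pt "0 0 -10 0 -0.495" --pt "0 0 -10 0 -0.495"

```text
time_s: 13.27
eef_pos: [0.5333, -0.0963, 0.1643]
ee_rot: [[0.979, 0.204, -0.0], [0.204, -0.979, -0.0], [-0.0, 0.0, -1.0]]
wrist_force: [0.4, 0.6, -0.3]
grip_width: 0.005
gripper_force: 0.0
```

```bash
python3 -c "
from h import *
plan(-69,-96,.064)
hub=tojig(crop(473,333,.065));t=tojig(crop(562,465,.066));print(hub,t,np.arctan2(hub[0]-t[0],hub[1]-t[1]))"
```

```text
now jig [ -76.5 -191.6] z 0.1643 shift cm [ 0.68 -9.57 10.03] spin -0.007 F jig [0.51 0.53] -0.34 t 13.2667 grip 0.004573055859407128 0.0
[-0.02955118 -0.04383033] [-0.09384847 -0.0677773 ] 1.2142707616403121
```

Emit:
send_rows --pt "0 0.2 -3 0 0" --pt "0 0.4 -6 1 0" --pt "0 0.7 -8.5 2 0" --pt "0 0.7 -9.3 4 0" --pt "0 0.7 -9.3 6 0" --pt "0 0.7 -9.3 8 0" --pt "0 0.7 -9.3 9.6 0" --pt "0 0.7 -9.3 10 0" --pt "0 0.7 -9.3 10 0" --pt "0 0.7 -9.3 10 0"

```text
time_s: 14.1
eef_pos: [0.5216, -0.0045, 0.0646]
ee_rot: [[0.979, 0.205, 0.001], [0.205, -0.979, -0.0], [0.001, 0.0, -1.0]]
wrist_force: [0.1, -0.3, 0.4]
grip_width: 0.007
gripper_force: 0.0
```

Emit:
send_rows --pt "0 0 -0.3 0 0" --pt "0 0 -0.6 0 0" --pt "0 0 -0.9 0 0" --pt "0 0 -1.2 0 0" --pt "0 0 -1.5 0 0" --pt "0 0 -1.8 0 0" --pt "0 0 -1.8 0 0"

```text
time_s: 14.68
eef_pos: [0.519, 0.0133, 0.0645]
ee_rot: [[0.978, 0.208, 0.004], [0.208, -0.978, -0.002], [0.004, 0.002, -1.0]]
wrist_force: [2.9, -3.2, -0.1]
grip_width: 0.007
gripper_force: 1.9
```

```bash
python3 -c "
from h import *
plan(-69,-64,.064)"
```

```text
now jig [-67.4 -81.5] z 0.0645 shift cm [-0.17 -1.75  0.05] spin -0.0032 F jig [ 2.16 -3.71] -0.09 t 14.6833 grip 0.006678877418375806 1.933355676010251
```

Emit:
send_rows --pt "0 0 -0.2 0 0" --pt "0 0 -0.4 0 0" --pt "0 0 -0.6 0 0" --pt "0 0 -0.8 0 0" --pt "0 0 -1.0 0 0" --pt "0 0 -1.2 0 0" --pt "0 0 -1.2 0 0" --pt "0 0 -1.2 0 0"

```text
time_s: 15.35
eef_pos: [0.5145, 0.0221, 0.0643]
ee_rot: [[0.978, 0.21, -0.001], [0.21, -0.978, -0.006], [-0.002, 0.006, -1.0]]
wrist_force: [-1.2, -14.6, 3.1]
grip_width: 0.006
gripper_force: 6.3
```

```bash
python3 -c "
from h import *
plan(-69,-64,.064)"
```

```text
now jig [-69.9 -71.9] z 0.0643 shift cm [ 0.09 -0.79  0.03] spin -0.0007 F jig [ -4.22 -14.05] 3.13 t 15.35 grip 0.005936852792930481 6.348091587424278
```

Emit:
send_rows --pt "0 0 -0.15 0 0" --pt "0 0 -0.3 0 0" --pt "0 0 -0.45 0 0" --pt "0 0 -0.45 0 0" --pt "0 0 -0.45 0 0"

```text
time_s: 15.77
eef_pos: [0.5125, 0.0261, 0.0642]
ee_rot: [[0.978, 0.211, -0.003], [0.211, -0.978, -0.007], [-0.005, 0.007, -1.0]]
wrist_force: [-2.2, -16.6, 4.5]
grip_width: 0.006
gripper_force: 7.3
```

```bash
python3 -c "
from h import *
plan(-69,-64,.064)"
```

```text
now jig [-71.  -67.6] z 0.0642 shift cm [ 0.2  -0.36  0.02] spin -0.0003 F jig [ -5.65 -15.76] 4.54 t 15.7667 grip 0.005929221451633895 7.275253739207983
```

Emit:
send_rows --pt "0 0 0.4 0 0" --pt "0 0 1 0 0" --pt "0 0 2 0 0" --pt "0 0 3 -1 0" --pt "0 0 4 -4 0" --pt "0 0 7 -8 0" --pt "0 0 10 -10 0" --pt "0 0 13 -10 0" --pt "0 0 16 -10 0" --pt "0 0 19 -10 0" --pt "0 0 21 -10 0" --pt "0 0 21 -10 0"

```text
time_s: 16.77
eef_pos: [0.5581, -0.1796, 0.1637]
ee_rot: [[0.979, 0.203, 0.001], [0.203, -0.979, -0.001], [0.001, 0.001, -1.0]]
wrist_force: [0.2, 0.1, -0.7]
grip_width: 0.003
gripper_force: 0.0
```

```bash
python3 - <<'E'
from h import *
plan(-5,-94,.064)
p,d=viewer.snapshot("top"); q=p[145:250,225:365,::-1]
a=cv2.imread("pics/top0.png")[145:250,225:365]
f=lambda i,b,e:cv2.resize(i[b[0]:e[0],b[1]:e[1]],None,fx=8,fy=8,interpolation=cv2.INTER_CUBIC)
up=np.hstack([f(a,(45,38),(63,85)),f(q,(45,38),(63,85))])
cv2.imwrite("pics/t5.png",np.vstack([up,cv2.resize(q,(up.shape[1],435),interpolation=cv2.INTER_CUBIC)])[:, :])
E
```

```text
now jig [ -69.8 -278.3] z 0.1637 shift cm [  6.31 -18.49   9.95] spin -0.0086 F jig [0.21 0.02] -0.74 t 16.7667 grip 0.003441132994140627 0.0
```

View pics/t5.png

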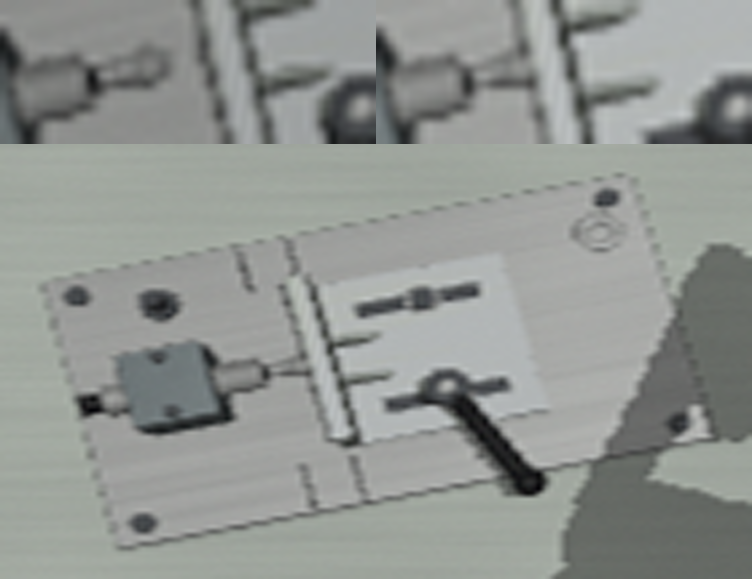

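The lever is again at about 1.2 rad, although by geometry I pushed it close to the stop, so it seems to ease back on release. The bracket and ring haven't moved. I'll wait and measure numerically whether it's still creeping.

```bash
cat >> h.py <<'E'
def lever():
    p,_=viewer.snapshot("top"); g=p.max(2).astype(int); vv,uu=np.mgrid[0:400,0:640]
    m=[]
    for u,v in zip(uu[g<55],vv[g<55]):
        if 300<u<350 and 190<v<240:
            q=(tojig(world(u,v,.066))-[-.0296,-.0438])*1e3; r=np.hypot(*q)
            if 25<r<72: m.append(q)
    m=np.array(m); a=np.arctan2(-m[:,0],-m[:,1]); print("lever",len(m),np.median(a).round(3),a.std().round(3),"t",env.read_state()["time_s"])
E
python3 -c "
from h import *
lever()"
```

```text
lever 81 1.216 0.067 t 16.8667
```

Emit:
send_rows --pt "0 0 0 0 0" --pt "0 0 0 0 0" --pt "0 0 0 0 0" --pt "0 0 0 0 0" --pt "0 0 0 0 0" --pt "0 0 0 0 0" --pt "0 0 0 0 0" --pt "0 0 0 0 0" --pt "0 0 0 0 0" --pt "0 0 0 0 0" --pt "0 0 0 0 0" --pt "0 0 0 0 0"

```text
time_s: 17.87
eef_pos: [0.5572, -0.1758, 0.1639]
ee_rot: [[0.978, 0.206, -0.0], [0.206, -0.978, -0.0], [-0.0, 0.0, -1.0]]
wrist_force: [-0.0, -0.5, -0.1]
grip_width: 0.004
gripper_force: 0.0
```

```bash
python3 -c "
from h import *
lever()"
```

```text
lever 80 1.215 0.067 t 17.9167
```

It's stable at 1.215. I'll do one more push to the stop with a dwell and a slow release, to gain margin.

```bash
python3 -c "
from h import *
plan(-71,-96,.064)"
```

```text
now jig [ -69.9 -274.4] z 0.1639 shift cm [ -0.2  -17.84   9.99] spin -0.0049 F jig [-0.21 -0.11] -0.43 t 17.9167 grip 0.005033186300743723 0.0
```

Emit:
send_rows --pt "0 0 -3 0 0" --pt "0 0 -6.5 0 0" --pt "0 0 -10 0 0" --pt "0 0 -13.5 1 0" --pt "0 0 -16.5 2 0" --pt "0 -0.2 -17.8 4 0" --pt "0 -0.2 -17.8 6 0" --pt "0 -0.2 -17.8 8 0" --pt "0 -0.2 -17.8 9.6 0" --pt "0 -0.2 -17.8 10 0" --pt "0 -0.2 -17.8 10 0" --pt "0 -0.2 -17.8 10 0"

```text
time_s: 18.92
eef_pos: [0.5191, -0.0021, 0.0645]
ee_rot: [[0.979, 0.206, 0.001], [0.206, -0.979, -0.0], [0.001, 0.0, -1.0]]
wrist_force: [-0.4, 0.5, 0.5]
grip_width: 0.005
gripper_force: 0.0
```

Emit:
send_rows --pt "0 0 -0.4 0 0" --pt "0 0 -0.8 0 0" --pt "0 0 -1.2 0 0" --pt "0 0 -1.5 0 0" --pt "0 0 -1.8 0 0" --pt "0 0 -2.1 0 0" --pt "0 0 -2.4 0 0" --pt "0 0 -2.7 0 0" --pt "0 0 -3.0 0 0" --pt "0 0 -3.3 0 0" --pt "0 0 -3.3 0 0" --pt "0 0 -3.3 0 0"

```text
time_s: 19.92
eef_pos: [0.5116, 0.0271, 0.0649]
ee_rot: [[0.978, 0.211, 0.0], [0.211, -0.977, -0.007], [-0.001, 0.007, -1.0]]
wrist_force: [-2.3, -14.6, 5.0]
grip_width: 0.006
gripper_force: 6.8
```

```bash
python3 -c "
from h import *
plan(-71,-64,.064)"
```

```text
now jig [-71.7 -66.4] z 0.0649 shift cm [ 0.07 -0.24  0.09] spin -0.0001 F jig [ -5.32 -13.75] 5.01 t 19.9167 grip 0.006208217164997131 6.820485033094883
```

Emit:
send_rows --pt "0 0 0.05 0 0" --pt "0 0 0.1 0 0" --pt "0 0 0.15 0 0" --pt "0 0 0.2 0 0" --pt "0 0 0.25 0 0" --pt "0 0 0.3 0 0" --pt "0 0 0.35 0 0" --pt "0 0 0.4 0 0" --pt "0 0 0.45 0 0" --pt "0 0 0.5 0 0" --pt "0 0 0.55 0 0" --pt "0 0 0.6 0 0"

```text
time_s: 20.92
eef_pos: [0.5135, 0.0245, 0.0641]
ee_rot: [[0.979, 0.206, 0.001], [0.206, -0.979, 0.0], [0.001, 0.0, -1.0]]
wrist_force: [-0.2, -1.7, 2.7]
grip_width: 0.006
gripper_force: 1.1
```

```bash
python3 -c "
from h import *
plan(-71,-64,.064)"
```

```text
now jig [-70.3 -69.4] z 0.0641 shift cm [-0.07 -0.54  0.01] spin -0.0049 F jig [-0.52 -1.68] 2.69 t 20.9167 grip 0.005647453524373512 1.1410215697833337
```

Emit:
send_rows --pt "0 0 0.1 0 0" --pt "0 0 0.2 0 0" --pt "0 0 0.3 0 0" --pt "0 0 0.4 0 0"

```text
time_s: 21.25
eef_pos: [0.5145, 0.0207, 0.064]
ee_rot: [[0.979, 0.206, 0.001], [0.206, -0.979, 0.001], [0.001, -0.0, -1.0]]
wrist_force: [3.0, -1.5, 0.4]
grip_width: 0.003
gripper_force: 1.1
```

```bash
python3 -c "
from h import *
plan(-71,-64,.064)"
```

```text
now jig [-70.2 -73.3] z 0.064 shift cm [-0.09 -0.93 -0.  ] spin -0.0052 F jig [ 2.66 -2.08] 0.41 t 21.25 grip 0.0026136548102913435 1.1263873614370823
```

Emit:
send_rows --pt "0 0 0.2 0 0" --pt "0 0 0.4 0 0" --pt "0 0 0.6 0 0" --pt "0 0 0.8 0 0"

```text
time_s: 21.58
eef_pos: [0.5148, 0.0125, 0.0637]
ee_rot: [[0.978, 0.206, -0.002], [0.206, -0.978, -0.0], [-0.002, -0.0, -1.0]]
wrist_force: [0.6, 0.4, -0.3]
grip_width: 0.005
gripper_force: 0.2
```

```bash
python3 -c "
from h import *
plan(-71,-64,.064)"
```

```text
now jig [-71.6 -81.4] z 0.0637 shift cm [ 0.05 -1.74 -0.03] spin -0.0048 F jig [0.67 0.3 ] -0.27 t 21.5833 grip 0.005259738543642953 0.21538708359003067
```

Emit:
send_rows --pt "0 0 1 0 0" --pt "0 0 2 0 0" --pt "0 0 2 -3 0" --pt "0 0 2 -7 0" --pt "0 0 5 -10 0" --pt "0 0 8 -10 0" --pt "0 0 11 -10 0" --pt "0 0 14 -10 0" --pt "0 0 17 -10 0" --pt "0 0 20 -10 0" --pt "0 0 20 -10 0"

```text
time_s: 22.5
eef_pos: [0.5572, -0.1888, 0.1636]
ee_rot: [[0.979, 0.202, 0.001], [0.202, -0.979, -0.003], [0.0, 0.003, -1.0]]
wrist_force: [1.1, 0.1, -0.3]
grip_width: 0.003
gripper_force: 0.0
```

```bash
python3 - <<'E'
from h import *
lever()
p,_=viewer.snapshot("top"); cv2.imwrite("pics/t6.png",cv2.resize(p[145:250,225:365,::-1],None,fx=5.7,fy=5.7,interpolation=cv2.INTER_CUBIC))
E
```

```text
lever 81 1.216 0.067 t 22.55
```

View pics/t6.png

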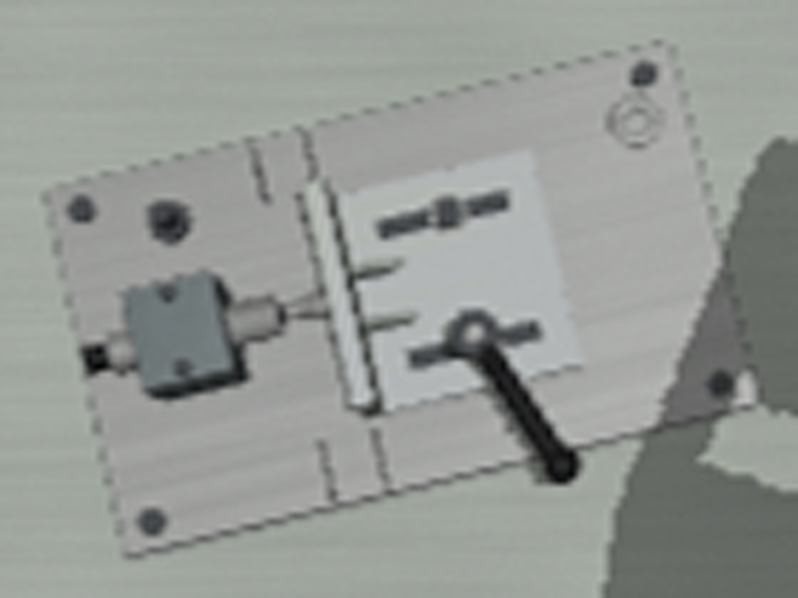

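The lever settles at 1.216 rad every time, which should mean about 31 N of grip by the stated 60 N per rad. The bracket at (335,290) and the half-hidden ring at (286,315) haven't moved, the bystanders on the plate are in place, and the arm is clear. I'm handing in.

```bash
python3 -c "
from bench import env
print(env.close_job())"
```

```text
the job is handed in; nothing more can be done
None
```

I handed the job in, but no verdict came back: the bracket is between the lines with about 4.6 N on the probe (from wrist force), and the lever rests at 1.22 rad (about 31 N of grip, estimated), having eased back there each time I pushed it toward the 1.5 stop.

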